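# Open the case's combination lock and present it

### The arm

A 7-joint arm with a two-finger parallel gripper is mounted at the origin on the work surface. World frame = base frame: x ahead of the robot, y to its left, z up, the work surface at z = 0. Lengths are in m, angles in rad, forces in N, time in s.
With the tool pointing down it reaches from about 0.4 to 0.75 m from the base axis. Payload 19.5 kg.
Tool frame: the origin (TCP) lies at the very end of the fingers, on their centre line; the grasp point (between the pads) lies 19 mm behind it (r.grasp_offset is the distance from the TCP to the grasp point, in m); z points along the fingers, x is the direction in which the jaws open and shut, and the axes are right-handed (so a half turn about z gives the same grasp; the last joint's range is limited). The gripper opens to 85 mm and grips with 20 to 120 N. Pads are 22 mm wide; open, the fingers measure 114 mm over their backs; the gripper's body (76 mm by 85 mm) begins 54 mm behind the grasp point. The pads swing forward as they close: fully open they stand 13 mm farther back than shut.
Start: joints at [-1.309, 0.707, -0.028, 1.485, 0.022, 0.951, -0.075], TCP at [0.172, 0.549, 0.231] pointing down, gripper open.
Joint ranges: [-2.71, 2.71], [-0.32, 2.16], [-1.57, 1.52], [0, 2.45], [-1.46, 4.6], [0, 2.02], [-2.83, 2.83]. Speed limits (rad/s): [1.89, 1.89, 2.57, 2.57, 3.01, 3.01, 3.01].

### API

Orientations are given as a unit quaternion [w, x, y, z].
In Python, from cell import r, cams, finder gives the robot as it stands. The module is installed in compiled form; this text tells all that it offers.
- The arm moves only by the shell command python3 -m inch 'ROWS' [FORCE]. ROWS is a JSON object of lists of equal length, an entry for each row: "rotation": the turn, a rotation vector about the tool's x, y, z in rad, a list of three; "offset": the shift along the tool's x, y, z in m, a list of three; "gripper": the opening, from 0 (shut) to 1 (fully open). In form: {"rotation": [[wx, wy, wz], ...], "offset": [[x, y, z], ...], "gripper": [gripper, ...]}. A call has 1 to 10 rows; each row shifts and turns the commanded pose from where the row before left it, along the tool's axes as they then stand; what a row does not reach is not made up. A row lasts 1/8 s, in which the tool goes at most 62.5 mm and 10.7 degrees, less where a joint would pass 70% of its speed; a pose out of reach is approached as far as the arm can. A call with a gripper value outside its range is refused whole. The fingers move at their own pace and stop on an object; FORCE is the grip in N (left out, the last holds). Time passes only in rows, so rows that do not move let the fingers close. It gives the time, the measured TCP pose, the force and the opening at its end, in the units of the state.
- r.get_state(): the state, without advancing time (a new reading comes with each control period).
- cams.get_image(name): name is "scene" or "top" or "wrist"; returns the picture (400x640x3 uint8, red, green, blue); there is no depth.
- cams.calibration(name): a dict with "fx", "fy", "cx", "cy" (pixels), "R" (3x3) and "t" (3): a world point X has camera coordinates R X + t. Camera axes: x right, y down, z forward; pixel columns grow to the right and rows downward; lengths in m; the calibration is good to about 2 mm. The wrist camera is an equidistant fisheye: a pixel r from the principal point sees the ray r / f radians off the axis. A picture is of the moment at which its call begins: read the wrist's pose just before it. calibration takes no time and is no camera call; for the wrist camera it gives the pose at the moment of the call.
- r.sign_off(): hands the job in, once; it reports no verdict.
Trained networks look in the newest picture that a camera, given by its name, has taken for a name from the list of things; names that differ only in an ending like _2 or _b are one class to them, and where a whole thing is asked for, a point or a joint stands for the part that bears it (a point fixed in the world has none). Each returns a list of dicts, best first, with "confidence" (0 to 1); they miss things now and then, are a little off and sometimes report something else, mostly with a low value. They report only what shows in the picture. A call takes as long as a camera call.
- finder.outline_of(camera, target): "mask" (400x640 bool, what is visible of it) and "at" ([column, row] in pixels, amid what is visible of it).
- finder.mark_of(camera, target): "at" ([column, row] in pixels: a listed point, or the origin of a listed thing).
The state is a dict: "t": time; "joints": joint angles; "joint_velocities": joint speeds; "joint_torque": joint torques, N m; "position": TCP position; "tool_rot": TCP orientation; "contact_force": force on the tool from outside, world axes, zero at the start; "wrist_torque": the same for the moment, N m; "finger_gap": finger opening in m.
Only numpy, scipy, OpenCV 4.12 (cv2) and the standard library are available. Lean on these libraries where they do the work, as an engineer would, in place of code of your own. Each camera call takes 0.05 s, during which the arm holds its last target.

### The job

Open the combination lock on the blue-lidded case without forcing it: turn its black dial clockwise, click by click, until the dial's white line is at the click where it meets the red line, then pull the orange shackle handle out to its stop. Lift the lock off the hasp and hold it up, level and still, about 10 cm above the middle of the dark photo mat; finish while still holding it there in the gripper, shackle out, and leave the other things where they are.

Things in the scene. Friction and masses are not known exactly. Their poses are not given: they have to be found in the camera images.
- dial (a joint): angle of the dial's white line from the lock's red line, rad, counter-clockwise positive from above. 0 = they meet: only there (within 0.1) is the shackle released. Sprung clicks every 0.524 rad, one at 0; let go, it springs to the nearest; 0.06 N m passes each. Stops at -0.6 and 2.5. Starts at a click from 0.5 to 2.1, so turn clockwise (value falls). Locked once the shackle is out
- shackle (a joint): how far the shackle bolt is pulled out, m: 0 = in, 0.030 = stop. About 3 N slides it once the dial is at 0, and it stays where it is left; with the dial elsewhere it gives only 1 to 2 mm. The bolt leaves the hasp eye at 0.025
- dial_grip (a point): point on the dial's axis, 22 mm above the lock's flat top and 8 mm below the dial's top. The dial is a black upright cylinder 38 mm across and 30 mm high on top of the lock, with a white line from its centre to its rim; the opened lock may be lifted by it. z is up; x points along the white line
- lock_center (a point): centre of the body of the brass lock lying flat on the case: 86 (x) x 56 (y) x 30 (z) mm, 0.4 to 0.7 kg. Dial axis at x = -17 mm; shackle bolt along y at x = +31; its handle at y = +56. The slotted +x end straddles the brass hasp eye, 22 mm wide, 30 mm high. Red line on top, beside the dial towards +x. 8 mm rims lie 1.5 mm around the lock; with the shackle out lift straight up 35 mm to clear
- case: grey transit case with blue lid, fixed to the table, 306 x 226 mm, 90 mm high; origin at the centre of its underside. The lock sits in the middle of its lid, axes parallel to the case's (x along its long side)
- mat_center (a point): centre of the top of the dark photo mat with yellow corner marks and centre cross, 200 x 160 mm, 3 mm thick, fixed flat on the table
- shackle_grip (a point): point inside the orange upright shackle handle: a plate 22 mm wide (along x), 8 mm thick (along y), 36 mm high, its top 14 mm above this point and its bottom 22 mm below; the case lid is 35 mm below this point. y is the direction in which it is pulled out; the lock body's side is 28 mm behind it (-y). Nothing else stands within 30 mm of the plate's two narrow ends (+x and -x)
- tape_roll: yellow tape roll, ring 52 mm across, 20 mm high, lying on the case lid; bystander, origin at the centre of its underside
- marker: white and blue marker pen, 125 mm long, 14 mm thick, lying on the photo mat; bystander, origin on its underside
- tape_gun: red tape dispenser with grey handle, about 240 mm long and 92 mm high; bystander, origin on its underside
- carton: closed cardboard carton 140 x 100 x 70 mm; bystander, origin at the centre of its underside
- cleaner: white bottle with blue cap, 60 mm across, 160 mm high; bystander, origin at the centre of its underside
- scanner: grey hand scanner on its black foot, 126 mm high; bystander, origin at the centre of its underside

How it is judged:
By the outcome, as a careful person would: the job done as asked, in the order asked, and still so for the second after the job is handed in, while the arm keeps its last pose, push and grip.
It also fails if it takes over 72 s, if anything falls off the work surface, if the arm or the gripper's body presses on something with over 40 N, if the wrist force passes 120 N, or if a joint passes its speed limit or range.

## Working session

There is one attempt and no reset: what is moved stays moved. The work goes in short steps, Python scripts to look and compute and a shell command to move; the robot and the scene stay as the last step left them, time stands still between calls to the robot, and variables do not carry over. Pictures are saved under pics/ and viewed, and the job is handed in when it is done.

```bash
mkdir -p pics; ls
python3 - <<'E'
from cell import r,cams,finder
import cv2
s=r.get_state(); print({k:s[k] for k in ('t','position','tool_rot','finger_gap','contact_force')}, r.grasp_offset)
for n in ('scene','top','wrist'):
    im=cams.get_image(n); cv2.imwrite(f'pics/{n}0.png',im[:,:,::-1])
    c=cams.calibration(n); print(n,c)
E
```

```text
pics
{'t': 0.0, 'position': array([0.17191283, 0.54844189, 0.23086259]), 'tool_rot': array([ 3.08899209e-04,  8.05944890e-01,  5.91990353e-01, -4.00135738e-04]), 'finger_gap': 0.08546280978580088, 'contact_force': array([0.42949577, 0.39659337, 1.61912563])} 0.0187
scene {'fx': 401.8282758483184, 'fy': 401.8282758483184, 'cx': 316.4976408677999, 'cy': 202.0789612520897, 'R': array([[ 0.53172436,  0.84686422, -0.00949734],
       [ 0.62615875, -0.40065038, -0.66888302],
       [-0.57025821,  0.34971455, -0.74330701]]), 't': array([-0.28643028, -0.26573053,  1.61980382])}
top {'fx': 438.99435537818465, 'fy': 438.99435537818465, 'cx': 324.1878956682308, 'cy': 194.72146212492788, 'R': array([[-0.01177082, -0.99981746, -0.01504957],
       [-0.99129087,  0.01364202, -0.1309821 ],
       [ 0.1311635 ,  0.01337674, -0.9912705 ]]), 't': array([0.01353263, 0.54567854, 1.39001633])}
wrist {'fx': 309.70691628693146, 'fy': 309.70691628693146, 'cx': 316.1981516633014, 'cy': 200.2431474335362, 'R': array([[ 0.30038698,  0.95381655, -0.0012877 ],
       [ 0.91064951, -0.28639024,  0.29782226],
       [ 0.28369901, -0.09063458, -0.95462047]]), 't': array([-0.57453712, -0.03904905,  0.37858261])}
```

View pics/scene0.png

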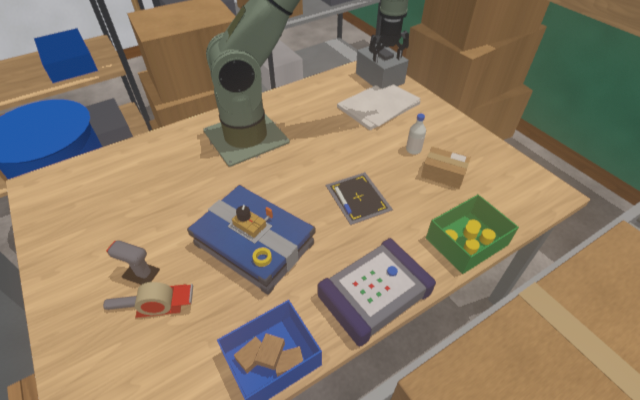

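View pics/top0.png

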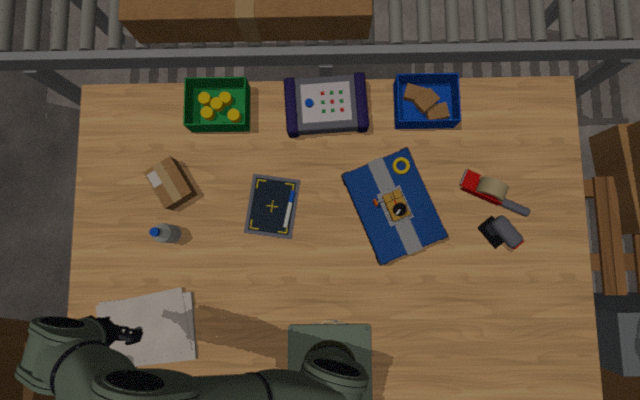

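View pics/wrist0.png

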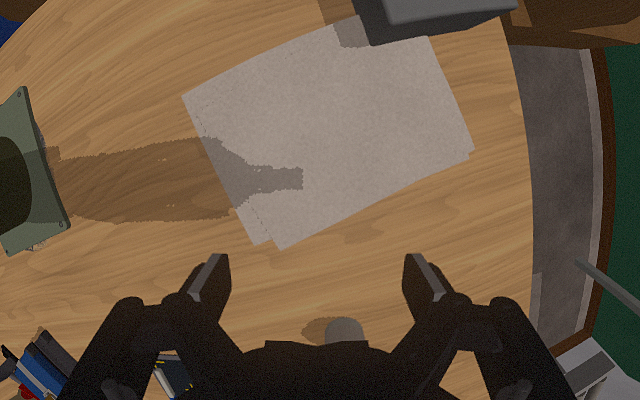

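The scene view shows the case around (252,235), with the lock at (250,220) and the mat at (358,197). The top view has the case at (395,205), the lock dial at (400,209), the handle at (376,202) and the mat cross at (272,206). The arm is clear of all of it. Next I'll measure.

```bash
cat > h.py <<'E'
from cell import r,cams,finder
import numpy as np, cv2
def ray(name,px,c=None):
    c=c or cams.calibration(name)
    u=(px[0]-c['cx'])/c['fx'];v=(px[1]-c['cy'])/c['fy']
    if name=='wrist':
        th=np.hypot(u,v); d=np.array([np.sin(th)*u/th,np.sin(th)*v/th,np.cos(th)]) if th>1e-9 else np.array([0,0,1.])
    else: d=np.array([u,v,1.])
    d/=np.linalg.norm(d); R=np.array(c['R']);t=np.array(c['t'])
    return -R.T@t, R.T@d
def onz(name,px,z,c=None):
    o,d=ray(name,px,c); return o+d*(z-o[2])/d[2]
def tri(rays):
    A=0;b=0
    for o,d in rays:
        P=np.eye(3)-np.outer(d,d); A=A+P;b=b+P@o
    return np.linalg.solve(A,b)
def proj(name,X,c=None):
    c=c or cams.calibration(name); p=np.array(c['R'])@np.array(X)+np.array(c['t'])
    if name=='wrist':
        rr=np.hypot(p[0],p[1]);th=np.arctan2(rr,p[2]);p2=p[:2]/rr*th
    else: p2=p[:2]/p[2]
    return np.array([c['cx'],c['cy']])+c['fx']*p2
def toolaxes():
    from scipy.spatial.transform import Rotation as Ro
    q=r.get_state()['tool_rot']; return Ro.from_quat([q[1],q[2],q[3],q[0]]).as_matrix()
E
python3 - <<'E'
from h import *
Z=dict(dial_grip=.142,lock_center=.105,shackle_grip=.125,case=0,mat_center=.003,tape_roll=.09,marker=.003)
for t in Z:
    P={}
    for n in ('top','scene'):
        m=finder.mark_of(n,t)
        if m: P[n]=m[0]['at']; print(t,n,np.round(m[0]['at'],1),round(m[0]['confidence'],2),'onz',np.round(onz(n,m[0]['at'],Z[t]),4),len(m))
    if len(P)==2: print('   tri',np.round(tri([ray(n,P[n]) for n in P]),4))
im=cams.get_image('top'); c=cv2.resize(im[140:270,330:460],(780,780),interpolation=cv2.INTER_CUBIC)[:600]
cv2.imwrite('pics/topc.png',c[:,:,::-1])
E
```

```text
dial_grip top [403.8 209.3] 0.71 onz [ 0.4846 -0.2319  0.142 ] 1
dial_grip scene [243.  212.1] 0.69 onz [ 0.4845 -0.2155  0.142 ] 1
   tri [ 0.4868 -0.2238  0.149 ]
lock_center top [392.4 206. ] 0.94 onz [ 0.4988 -0.2035  0.105 ] 1
lock_center scene [250.2 224.3] 0.72 onz [ 0.5071 -0.2088  0.105 ] 2
   tri [ 0.4996 -0.2057  0.0951]
shackle_grip top [372.5 203.6] 0.62 onz [ 0.5049 -0.1407  0.125 ] 1
shackle_grip scene [267.3 207.7] 0.66 onz [ 0.4932 -0.1429  0.125 ] 3
   tri [ 0.5025 -0.1429  0.1344]
case top [388.1 205.1] 0.75 onz [ 0.513  -0.2043  0.    ] 1
case scene [251.6 243.6] 0.69 onz [ 0.4959 -0.2138  0.    ] 1
   tri [ 0.5087 -0.2097  0.0131]
mat_center top [272.  205.8] 0.6 onz [0.5155 0.1807 0.003 ] 1
mat_center scene [357.7 198.6] 0.79 onz [0.5222 0.1777 0.003 ] 1
   tri [ 0.5165  0.182  -0.0049]
tape_roll top [396.8 168.9] 0.57 onz [ 0.6173 -0.2232  0.09  ] 1
tape_roll scene [263.8 261.4] 0.79 onz [ 0.6345 -0.2311  0.09  ] 2
   tri [ 0.6212 -0.2265  0.0695]
marker top [286.8 213.1] 0.72 onz [0.4905 0.1315 0.003 ] 1
marker scene [245.7 210.8] 0.68 onz [ 0.3646 -0.1715  0.003 ] 2
   tri [ 0.4552 -0.0352  0.0967]
```

View pics/topc.png

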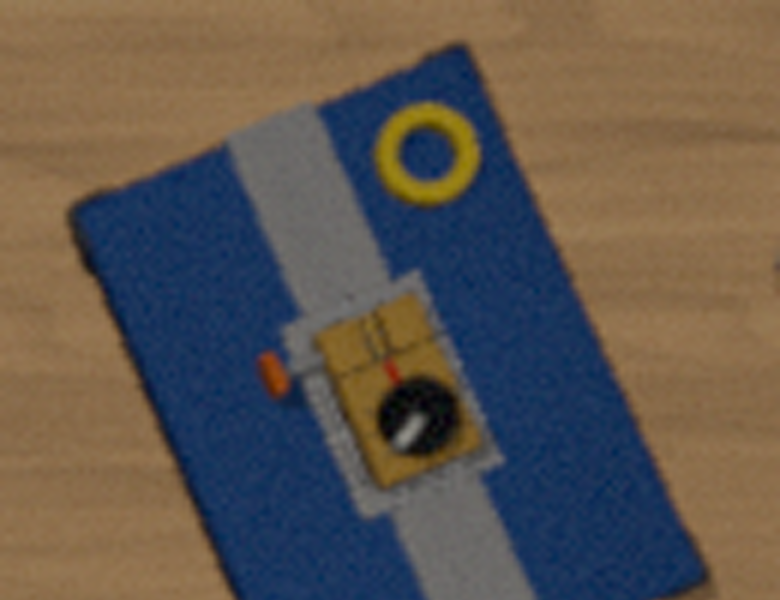

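The dial's white line reads about +120° from the red line, which is 4 clicks (2.09 rad), and the lock's yaw is roughly 21°. I'll move over the case in two legs to get a close look.

```bash
python3 -m inch '{"rotation":[[0,0,0],[0,0,0],[0,0,0],[0,0,0],[0,0,0],[0,0,0],[0,0,0],[0,0,0],[0,0,0],[0,0,0]],"offset":[[-0.02,0.03,-0.02],[-0.03,0.045,-0.02],[-0.03,0.045,-0.02],[-0.03,0.045,-0.02],[-0.03,0.045,-0.02],[-0.03,0.045,0],[-0.03,0.045,0],[-0.03,0.045,0],[-0.03,0.045,0],[-0.02,0.04,0]],"gripper":[1,1,1,1,1,1,1,1,1,1]}'
python3 - <<'E'
from h import *
T=toolaxes();s=r.get_state();c=cams.calibration('wrist');C=-np.array(c['R']).T@np.array(c['t'])
print(s['position'],np.round(T,3),s['joints'],'cam in tool',T.T@(C-s['position']), 'cam axis in tool',T.T@np.array(c['R'])[2])
E
```

```text
t: 2.15
position: [0.4996, 0.1509, 0.3315]
tool_rot: [0.0, 0.806, 0.592, 0.0]
contact_force: [-0.3, 1.5, 0.8]
finger_gap: 0.0856
[0.49959398 0.15085763 0.33149288] [[ 0.3    0.954  0.   ]
 [ 0.954 -0.3   -0.   ]
 [-0.     0.    -1.   ]] [-0.33824327  0.5199405  -0.02962045  1.49364004  0.01662275  1.12804461
  0.89477782] cam in tool [ 0.00019287 -0.07472865 -0.14135278] cam axis in tool [-8.00809442e-04  2.97838907e-01  9.54615810e-01]
```

```bash
python3 -m inch '{"rotation":[[0,0,0],[0,0,0],[0,0,0],[0,0,0],[0,0,0],[0,0,0],[0,0,0],[0,0,0],[0,0,0],[0,0,0]],"offset":[[-0.02,0.005,0.003],[-0.04,0.01,0.003],[-0.04,0.01,0.003],[-0.04,0.01,0.003],[-0.04,0.012,0.003],[-0.04,0.012,0.003],[-0.04,0.012,0.003],[-0.04,0.012,0.003],[-0.04,0.012,0.003],[-0.024,0.005,0.003]],"gripper":[1,1,1,1,1,1,1,1,1,1]}'
python3 -m inch '{"rotation":[[0,0,0.1],[0,0,0.15],[0,0,0.15],[0,0,0.15],[0,0,0.106],[0,0,0]],"offset":[[0,0,0],[0,0,0],[0,0,0],[0,0,0],[0,0,0],[0,0,0]],"gripper":[1,1,1,1,1,1]}'
cat > look.py <<'E'
from h import *
import sys
k=sys.argv[1]
T=toolaxes();s=r.get_state();print('pos',np.round(s['position'],4),'yaw',np.degrees(np.arctan2(T[1,0],T[0,0])),'q',np.round(s['joints'],3),s['t'])
c=cams.calibration('wrist')
im=cams.get_image('wrist');cv2.imwrite(f'pics/w{k}.png',im[:,:,::-1])
Z=dict(dial_grip=.142,lock_center=.105,shackle_grip=.125,tape_roll=.09,mat_center=.003)
for t in sys.argv[2:]:
    m=finder.mark_of('wrist',t)
    if m: print(t,np.round(m[0]['at'],1),round(m[0]['confidence'],2),np.round(onz('wrist',m[0]['at'],Z[t],c),4))
E
python3 look.py 1 dial_grip lock_center shackle_grip
```

```text
t: 3.4
position: [0.4844, -0.2259, 0.3012]
tool_rot: [0.0, 0.806, 0.592, -0.0]
contact_force: [0.9, 1.1, 0.4]
finger_gap: 0.0851
t: 4.15
position: [0.4849, -0.2238, 0.3014]
tool_rot: [-0.0, 0.954, 0.301, -0.0]
contact_force: [-0.4, -0.3, 0.7]
finger_gap: 0.0858
pos [ 0.4849 -0.2238  0.3014] yaw 35.077277266262676 q [ 0.283  0.574  0.166  1.516 -0.103  1.06   1.086] 4.15
dial_grip [319.9 176.6] 0.6 [ 0.4852 -0.2165  0.142 ]
lock_center [335.3 171.8] 0.64 [ 0.5014 -0.2088  0.105 ]
shackle_grip [377.4 132.3] 0.88 [ 0.509  -0.1465  0.125 ]
```

View pics/w1.png

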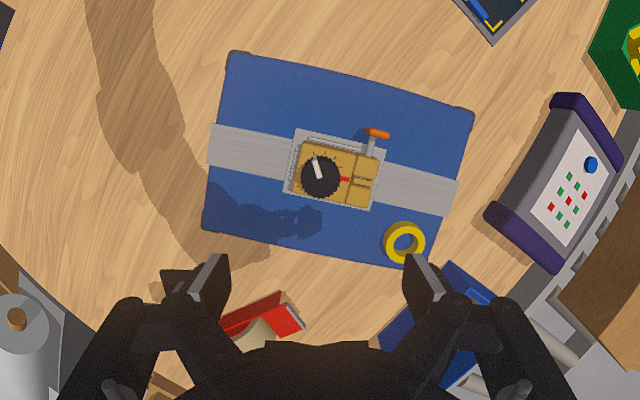

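The wrist view shows the dial at about (320,176), red line at (345,178), handle at (377,132) and tape roll at (404,241). I'll zoom in and fit the lock's pose.

Run:
```python
from h import *
im=cv2.imread('pics/w1.png'); c=cv2.resize(im[110:230,270:410],None,fx=5.7,fy=5,interpolation=cv2.INTER_CUBIC)
c=cv2.resize(im[115:220,270:410],None,fx=5.5,fy=5.5,interpolation=cv2.INTER_CUBIC);cv2.imwrite('pics/w1c.png',c); print(c.shape)
for n in ('case','lock_center','dial'):
  for cam in ('wrist',):
    o=finder.outline_of(cam,n)
    if o:
        ct,_=cv2.findContours(o[0]['mask'].astype(np.uint8),cv2.RETR_EXTERNAL,cv2.CHAIN_APPROX_NONE)
        k=max(ct,key=cv2.contourArea)[:,0]
        z={'case':.09,'lock_center':.12,'dial':.15}[n]
        cc=cams.calibration('wrist'); W=np.array([onz('wrist',p,z,cc)[:2] for p in k],np.float32)
        print(n,o[0]['confidence'],cv2.minAreaRect(W), cv2.minEnclosingCircle(W))
```

```text
(578, 770, 3)
case 0.77 ((0.5032771825790405, -0.2080744504928589), (0.31256338953971863, 0.2244841456413269), 22.269285202026367) ((0.5024528503417969, -0.20842954516410828), 0.1855863481760025)
lock_center 0.78 ((0.49637752771377563, -0.19573330879211426), (0.08884498476982117, 0.08879772573709488), 22.217254638671875) ((0.4967677891254425, -0.19563037157058716), 0.060197144746780396)
dial 0.7 ((0.4845117926597595, -0.2161259949207306), (0.03813028335571289, 0.041332077234983444), 43.9748649597168) ((0.4848380386829376, -0.21595683693885803), 0.021213527768850327)
```

View pics/w1c.png

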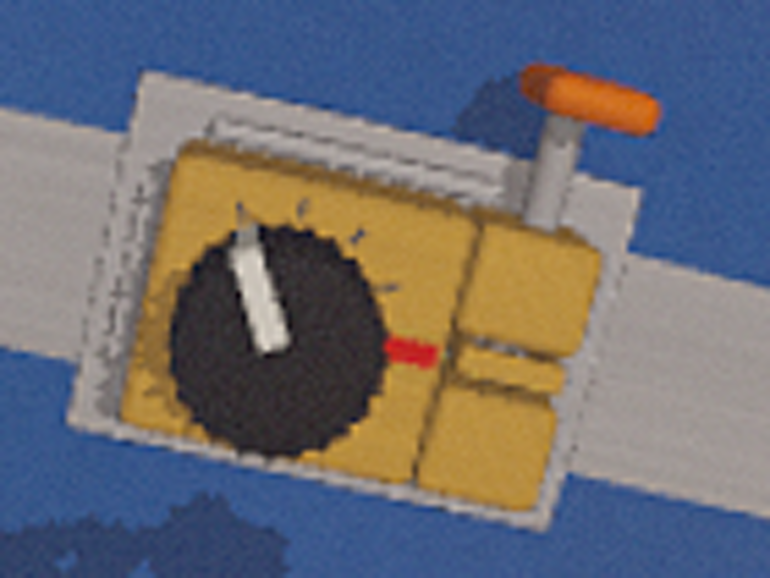

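Lock yaw is 22.2°, its centre is (0.5025,-0.2085) and the dial axis is (0.4855,-0.2155). The white line sits on the 4th tick, so it needs 4 clicks. Descending onto the dial.

```bash
python3 -m inch '{"rotation":[[0,0,0],[0,0,0],[0,0,0],[0,0,0],[0,0,0],[0,0,0],[0,0,0],[0,0,0],[0,0,0],[0,0,0]],"offset":[[0.005,-0.0065,0.01],[0,0,0.02],[0,0,0.025],[0,0,0.025],[0,0,0.025],[0,0,0.025],[0,0,0.02],[0,0,0.015],[0,0,0.01],[0,0,0.005]],"gripper":[1,1,1,1,1,1,1,1,1,1]}' 40
python3 look.py 2 dial_grip
```

```text
t: 5.75
position: [0.4853, -0.2159, 0.1208]
tool_rot: [-0.0, 0.954, 0.301, -0.0]
contact_force: [0.2, 0.7, 0.8]
finger_gap: 0.0852
pos [ 0.4853 -0.2159  0.1208] yaw 35.02463266931557 q [ 0.3    0.808  0.109  1.774 -0.147  0.567  1.111] 5.75
dial_grip [311.2 282.3] 0.78 [ 0.485 -0.218  0.142]
```

View pics/w2.png

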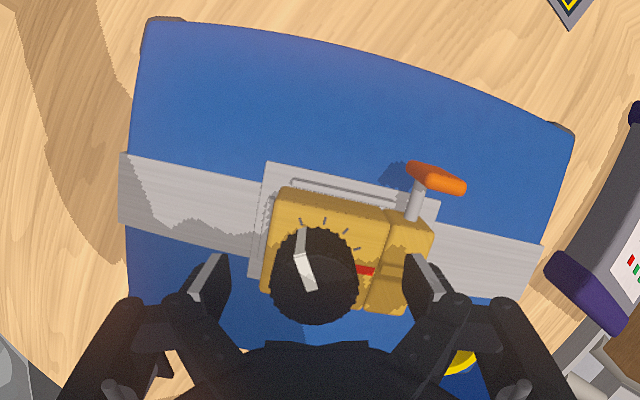

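The dial is centred between the pads, at about (314,278). Closing on it.

```bash
python3 -m inch '{"rotation":[[0,0,0],[0,0,0],[0,0,0],[0,0,0],[0,0,0],[0,0,0],[0,0,0],[0,0,0]],"offset":[[0,0,0],[0,0,0],[0,0,0],[0,0,0],[0,0,0],[0,0,0],[0,0,0],[0,0,0]],"gripper":[0.45,0.4,0.35,0.3,0.3,0.3,0.3,0.3]}' 40
python3 look.py 3 dial_grip; python3 -c "
from h import *;print(r.get_state()['contact_force'],r.get_state()['wrist_torque'])"
```

```text
t: 6.85
position: [0.4849, -0.2168, 0.122]
tool_rot: [0.0, 0.954, 0.3, -0.0]
contact_force: [-6.9, -1.7, 13.7]
finger_gap: 0.037
pos [ 0.4849 -0.2168  0.122 ] yaw 34.9640935781486 q [ 0.301  0.806  0.11   1.774 -0.146  0.569  1.111] 6.85
dial_grip [315.  280.2] 0.97 [ 0.4857 -0.2176  0.142 ]
[-6.80371938 -2.29844687 13.86904542] [-0.30099669  1.4536738  -0.00284615]
```

View pics/w3.png

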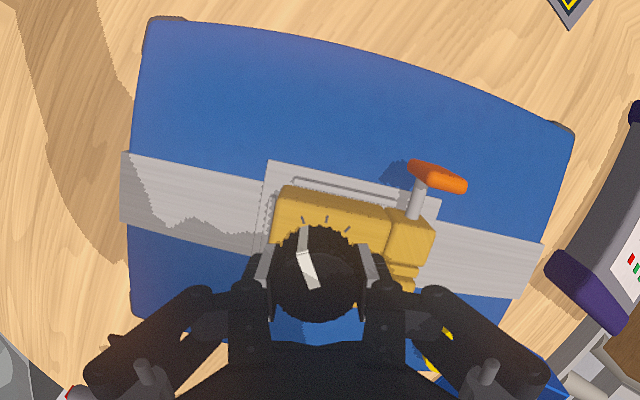

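The grip is good, with the gap at 37 mm. I'll ease off the 14 N of upward push, then turn the first click (clockwise is + about tool z).

```bash
python3 -m inch '{"rotation":[[0,0,0],[0,0,0],[0,0,0.131],[0,0,0.131],[0,0,0.131],[0,0,0.131],[0,0,0],[0,0,0]],"offset":[[-0.0009,0.0004,-0.0012],[0,0,0],[0,0,0],[0,0,0],[0,0,0],[0,0,0],[0,0,0],[0,0,0]],"gripper":[0.3,0.3,0.3,0.3,0.3,0.3,0.3,0.3]}'
python3 look.py 4 dial_grip; python3 -c "
from h import *;print(r.get_state()['contact_force'],r.get_state()['wrist_torque'])"
```

```text
t: 7.95
position: [0.4849, -0.217, 0.1224]
tool_rot: [-0.0, 0.999, 0.045, -0.0]
contact_force: [0.8, 0.4, -6.1]
finger_gap: 0.0371
pos [ 0.4849 -0.217   0.1224] yaw 5.165776313782033 q [ 0.228  0.819  0.252  1.776 -0.334  0.589  0.773] 7.95
dial_grip [313.9 280.5] 0.81 [ 0.4851 -0.2179  0.142 ]
[ 0.10970519 -0.13724208 -7.30442368] [-0.03992938  0.04030884 -0.02437499]
```

View pics/w4.png

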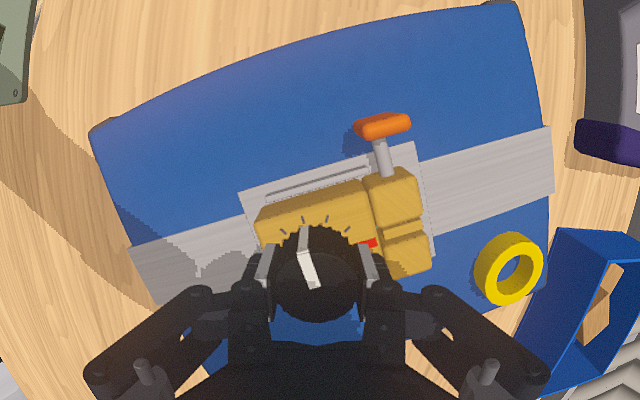

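The dial turns with the gripper: the line stays fixed in the view while the lock rotates. Three clicks are left, and I'll do two next.

```bash
python3 -m inch '{"rotation":[[0,0,0.131],[0,0,0.131],[0,0,0.131],[0,0,0.131],[0,0,0],[0,0,0.131],[0,0,0.131],[0,0,0.131],[0,0,0.131],[0,0,0]],"offset":[[0,0,0.0005],[0,0,0],[0,0,0],[0,0,0],[0,0,0],[0,0,0],[0,0,0],[0,0,0],[0,0,0],[0,0,0]],"gripper":[0.3,0.3,0.3,0.3,0.3,0.3,0.3,0.3,0.3,0.3]}'
python3 -m inch '{"rotation":[[0,0,0.131],[0,0,0.131],[0,0,0.131],[0,0,0.131],[0,0,0],[0,0,0]],"offset":[[0,0,0],[0,0,0],[0,0,0],[0,0,0],[0,0,0],[0,0,0]],"gripper":[0.3,0.3,0.3,0.3,0.3,0.3]}'
python3 look.py 5 dial_grip; python3 -c "
from h import *;print(r.get_state()['contact_force'],r.get_state()['wrist_torque'])"
```

```text
t: 9.3
position: [0.4849, -0.2171, 0.1221]
tool_rot: [0.0, 0.888, -0.46, -0.0]
contact_force: [-2.3, 0.5, 1.9]
finger_gap: 0.0367
t: 10.05
position: [0.4849, -0.217, 0.1221]
tool_rot: [-0.0, 0.739, -0.674, -0.0]
contact_force: [-2.1, 3.0, 1.3]
finger_gap: 0.0368
pos [ 0.4849 -0.217   0.1221] yaw -84.77993665358657 q [ 0.02   0.915  0.69   1.782 -0.823  0.759 -0.329] 10.05
dial_grip [311.8 281.8] 0.7 [ 0.4849 -0.2152  0.142 ]
[-2.11331977  2.49410553  2.64834118] [ 0.53243318  0.38085149 -0.06880855]
```

View pics/w5.png

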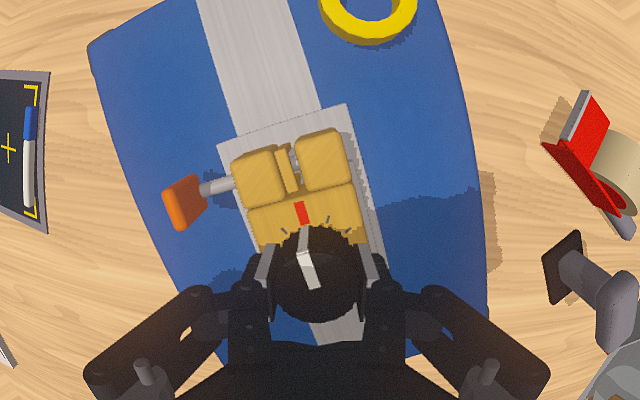

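The white line now meets the red one at (302,215–250). Releasing gently and rising.

```bash
python3 -m inch '{"rotation":[[0,0,0],[0,0,0],[0,0,0],[0,0,0],[0,0,0],[0,0,0],[0,0,0],[0,0,0],[0,0,0],[0,0,0]],"offset":[[0,0,0],[0,0,0],[0,0,0],[0,0,0],[0,0,-0.01],[0,0,-0.025],[0,0,-0.04],[0,0,-0.04],[0,0,-0.025],[0,0,0]],"gripper":[0.5,0.6,0.7,0.7,0.7,0.7,0.7,0.7,0.7,0.7]}'
python3 look.py 6 dial_grip shackle_grip lock_center
python3 - <<'E'
import cv2
im=cv2.imread('pics/w6.png');cv2.imwrite('pics/w6c.png',cv2.resize(im[80:240,220:420],None,fx=3.7,fy=3.7,interpolation=cv2.INTER_CUBIC))
E
```

```text
t: 11.4
position: [0.4852, -0.2174, 0.2639]
tool_rot: [-0.0, 0.737, -0.676, 0.001]
contact_force: [-0.2, 0.2, -0.9]
finger_gap: 0.0601
pos [ 0.4852 -0.2174  0.2639] yaw -85.08379536847285 q [-0.058  0.743  0.866  1.608 -0.622  1.085 -0.508] 11.4
dial_grip [313.8 195.9] 0.86 [ 0.4846 -0.2159  0.142 ]
shackle_grip [240.8 157.3] 0.85 [ 0.5114 -0.1453  0.125 ]
lock_center [310.4 163.2] 0.78 [ 0.5069 -0.2105  0.105 ]
```

View pics/w6c.png

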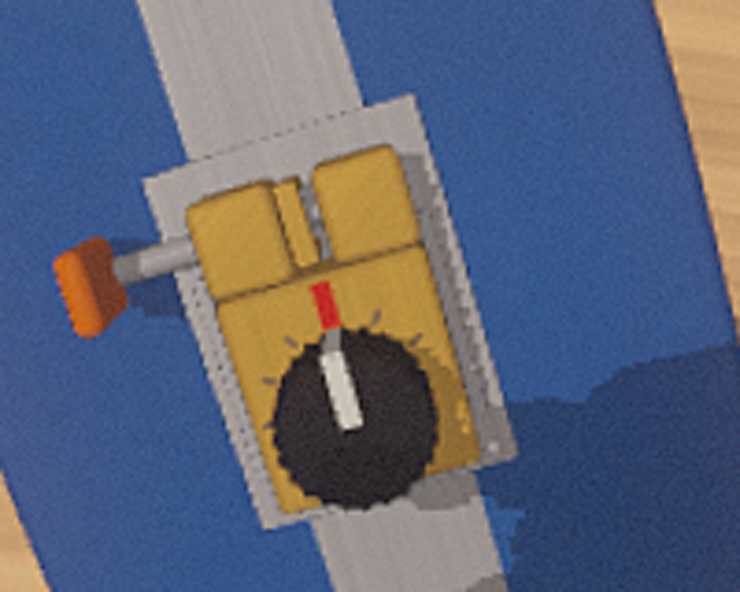

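The dial sits exactly at 0, line to line. Next I'll go over the handle at (0.5095,-0.146) and turn the jaws to yaw 22.2°.

```bash
python3 -m inch '{"rotation":[[0,0,0],[0,0,0],[0,0,0],[0,0,-0.1],[0,0,-0.17],[0,0,-0.17],[0,0,-0.17],[0,0,-0.17],[0,0,-0.17],[0,0,-0.17]],"offset":[[-0.023,-0.01,0],[-0.023,-0.01,0],[-0.023,-0.01,0],[0,0,0],[0,0,0],[0,0,0],[0,0,0],[0,0,0],[0,0,0],[0,0,0]],"gripper":[0.7,0.7,0.7,0.7,0.7,0.7,0.7,0.7,0.7,0.7]}'
python3 -m inch '{"rotation":[[0,0,-0.17],[0,0,-0.17],[0,0,-0.17],[0,0,-0.17],[0,0,-0.073],[0,0,0]],"offset":[[0,0,0],[0,0,0],[0,0,0],[0,0,0],[0,0,0],[0,0,0]],"gripper":[0.7,0.7,0.7,0.7,0.7,0.7]}'
python3 look.py 7 dial_grip shackle_grip lock_center
```

```text
t: 12.85
position: [0.5087, -0.1457, 0.2615]
tool_rot: [0.0, 0.984, -0.179, -0.001]
contact_force: [0.3, -0.9, -0.7]
finger_gap: 0.0595
t: 13.6
position: [0.5087, -0.1459, 0.2616]
tool_rot: [-0.0, 0.981, 0.192, -0.0]
contact_force: [0.5, 0.1, -0.4]
finger_gap: 0.0597
pos [ 0.5087 -0.1459  0.2616] yaw 22.17993124227751 q [ 0.048  0.622  0.317  1.609 -0.226  0.947  0.829] 13.6
dial_grip [260.5 252.1] 0.65 [ 0.4822 -0.219   0.142 ]
shackle_grip [316.  189.9] 0.95 [ 0.5098 -0.1468  0.125 ]
lock_center [283.6 238.6] 0.95 [ 0.5002 -0.2142  0.105 ]
```

View pics/w7.png

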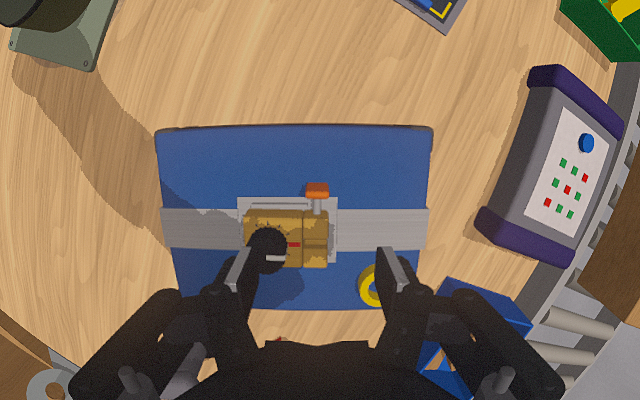

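The handle is at (317,189), centred between the pads, which stand along the lock's x. Descending.

```bash
python3 -m inch '{"rotation":[[0,0,0],[0,0,0],[0,0,0],[0,0,0],[0,0,0],[0,0,0],[0,0,0],[0,0,0],[0,0,0]],"offset":[[0,0.001,0.0146],[0,0,0.02],[0,0,0.025],[0,0,0.025],[0,0,0.025],[0,0,0.02],[0,0,0.015],[0,0,0.01],[0,0,0]],"gripper":[0.7,0.7,0.7,0.7,0.7,0.7,0.7,0.7,0.7]}'
python3 look.py 8 dial_grip shackle_grip
```

```text
t: 14.92
position: [0.5092, -0.1467, 0.1072]
tool_rot: [-0.0, 0.981, 0.193, -0.0]
contact_force: [0.5, 0.4, -0.1]
finger_gap: 0.0597
pos [ 0.5092 -0.1467  0.1072] yaw 22.216626294153976 q [ 0.106  0.84   0.215  1.791 -0.312  0.545  0.908] 14.925
dial_grip [221.4 378.7] 0.87 [ 0.485 -0.219  0.142]
shackle_grip [319.2 277.2] 0.91 [ 0.5116 -0.1463  0.125 ]
```

View pics/w8.png

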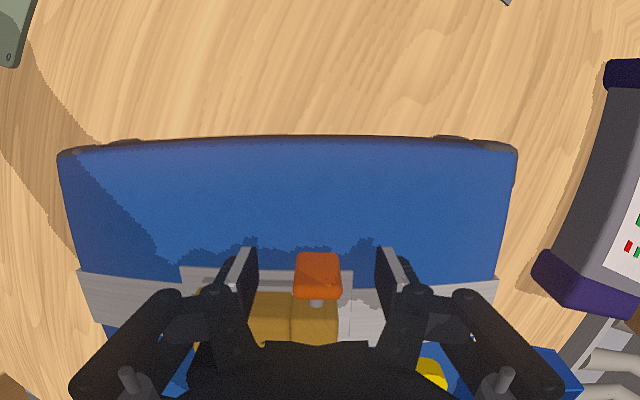

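The handle is between the pads at (319,275). Closing, then reading forces.

```bash
python3 -m inch '{"rotation":[[0,0,0],[0,0,0],[0,0,0],[0,0,0],[0,0,0],[0,0,0],[0,0,0]],"offset":[[0.001,0,0],[0,0,0],[0,0,0],[0,0,0],[0,0,0],[0,0,0],[0,0,0]],"gripper":[0.5,0.35,0.25,0.15,0.15,0.15,0.15]}' 30
python3 look.py 9 ; python3 -c "
from h import *;print(r.get_state()['contact_force'],r.get_state()['wrist_torque'])"
```

```text
t: 15.95
position: [0.5102, -0.1463, 0.1075]
tool_rot: [0.0, 0.981, 0.193, 0.0]
contact_force: [-1.1, 0.5, 4.2]
finger_gap: 0.0215
pos [ 0.5102 -0.1463  0.1075] yaw 22.225938200634808 q [ 0.105  0.84   0.216  1.788 -0.312  0.547  0.907] 15.95
[-0.20667194  0.4953525   5.18412912] [ 0.16341343  0.25084137 -0.02004877]
```

View pics/w9.png

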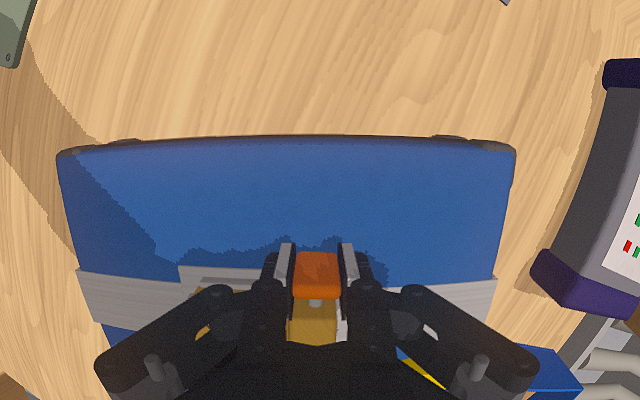

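The handle is gripped (gap 21.5 mm). Lock +y is tool −y, so I'll pull gently, 10 mm first.

```bash
python3 -m inch '{"rotation":[[0,0,0],[0,0,0],[0,0,0],[0,0,0],[0,0,0]],"offset":[[0,-0.002,0],[0,-0.003,0],[0,-0.003,0],[0,-0.002,0],[0,0,0]],"gripper":[0.15,0.15,0.15,0.15,0.15]}'
python3 -c "
from h import *;print(r.get_state()['contact_force'],r.get_state()['wrist_torque'])"
```

```text
t: 16.62
position: [0.5064, -0.1367, 0.1075]
tool_rot: [-0.0, 0.981, 0.193, 0.0]
contact_force: [0.9, 1.4, 5.5]
finger_gap: 0.0216
[0.9157023  1.43030003 5.54077198] [ 0.04510051 -0.27033519 -0.0219604 ]
```

```bash
python3 -m inch '{"rotation":[[0,0,0],[0,0,0],[0,0,0],[0,0,0],[0,0,0],[0,0,0],[0,0,0],[0,0,0],[0,0,0],[0,0,0]],"offset":[[0,-0.003,0],[0,-0.003,0],[0,-0.003,0],[0,-0.003,0],[0,-0.003,0],[0,-0.002,0],[0,-0.0015,0],[0,-0.001,0],[0,-0.001,0],[0,0,0]],"gripper":[0.15,0.15,0.15,0.15,0.15,0.15,0.15,0.15,0.15,0.15]}'
python3 look.py 10 dial_grip shackle_grip;python3 -c "
from h import *;s=r.get_state();print(s['contact_force'],s['wrist_torque']);print((s['position']-np.array([.5102,-.1463,.1075]))@np.array([-.378,.926,0]))"
```

```text
t: 17.88
position: [0.4986, -0.118, 0.1074]
tool_rot: [-0.0, 0.981, 0.193, -0.0]
contact_force: [4.0, 0.3, 2.3]
finger_gap: 0.0214
pos [ 0.4986 -0.118   0.1074] yaw 22.23759400603179 q [ 0.055  0.822  0.213  1.853 -0.328  0.5    0.88 ] 17.875
shackle_grip [315.9 274.7] 0.79 [ 0.4992 -0.1171  0.125 ]
[4.39825648 0.46233106 3.17021823] [-0.08307618 -0.84243159  0.25940574]
0.030589727982242288
```

View pics/w10.png

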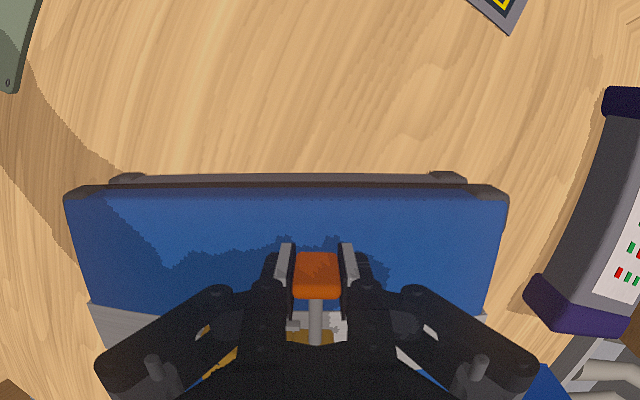

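It moved 30.6 mm but there's no clear stop force yet. Pulling slightly more to feel the stop.

```bash
python3 -m inch '{"rotation":[[0,0,0],[0,0,0],[0,0,0]],"offset":[[0,-0.001,0],[0,-0.001,0],[0,0,0]],"gripper":[0.15,0.15,0.15]}'
python3 -c "
from h import *;s=r.get_state();print(s['contact_force'],s['wrist_torque'],s['contact_force']@np.array([-.378,.926,0]));print((s['position']-np.array([.5102,-.1463,.1075]))@np.array([-.378,.926,0]))"
```

```text
t: 18.4
position: [0.4976, -0.1165, 0.1074]
tool_rot: [0.0, 0.981, 0.193, -0.0]
contact_force: [1.2, -3.9, 1.8]
finger_gap: 0.0214
[ 1.24407439 -3.88003217  1.8412885 ] [-1.09336939 -0.40040324  0.19079286] -4.063169911865693
0.03237006007799583
```

```bash
python3 -m inch '{"rotation":[[0,0,0],[0,0,0],[0,0,0]],"offset":[[0,-0.001,0],[0,-0.001,0],[0,0,0]],"gripper":[0.15,0.15,0.15]}'
python3 -c "
from h import *;s=r.get_state();print(s['contact_force'],s['wrist_torque'],s['contact_force']@np.array([-.378,.926,0]));print((s['position']-np.array([.5102,-.1463,.1075]))@np.array([-.378,.926,0]))"
```

```text
t: 18.77
position: [0.4965, -0.1155, 0.1073]
tool_rot: [0.001, 0.981, 0.192, -0.001]
contact_force: [-0.6, -9.7, -0.8]
finger_gap: 0.021
[-0.55011475 -9.66743893 -0.76511983] [-2.26363084  0.08104697  0.18773366] -8.74410507703076
0.033688749907003816
```

The force climbs to 9 N, so it's at the stop. Relaxing 2 mm, releasing and rising.

```bash
python3 -m inch '{"rotation":[[0,0,0],[0,0,0],[0,0,0],[0,0,0],[0,0,0],[0,0,0],[0,0,0],[0,0,0],[0,0,0],[0,0,0]],"offset":[[0,0.001,0],[0,0,0],[0,0,0],[0,0,0],[0,0,-0.01],[0,0,-0.025],[0,0,-0.04],[0,0,-0.04],[0,0,-0.04],[0,0,0]],"gripper":[0.15,0.4,0.7,0.7,0.7,0.7,0.7,0.7,0.7,0.7]}'
python3 look.py 11 dial_grip shackle_grip lock_center
```

```text
t: 20.02
position: [0.4982, -0.1155, 0.2653]
tool_rot: [0.001, 0.981, 0.193, 0.002]
contact_force: [-0.7, -0.4, -1.8]
finger_gap: 0.0599
pos [ 0.4982 -0.1155  0.2653] yaw 22.230558179876546 q [-0.023  0.59   0.338  1.67  -0.235  0.917  0.794] 20.025
dial_grip [264.7 276.4] 0.63 [ 0.4848 -0.2155  0.142 ]
shackle_grip [314.5 186.8] 0.57 [ 0.498  -0.1152  0.125 ]
lock_center [286.9 261.1] 0.92 [ 0.5035 -0.2103  0.105 ]
```

View pics/w11.png

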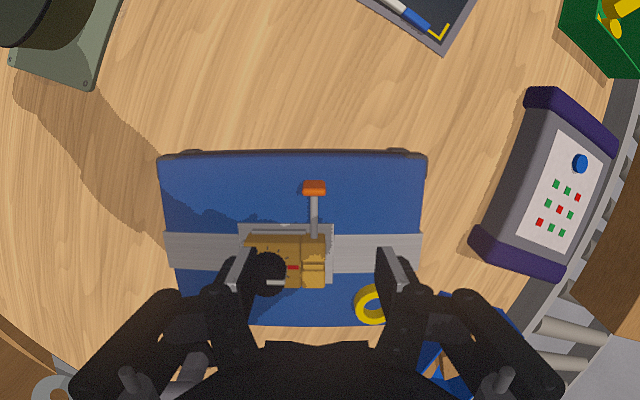

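The shackle is out, with the handle at (314,187). Moving back over the dial with the jaws along the lock's x, which gives the best tilt stiffness for the off-centre weight.

```bash
python3 -m inch '{"rotation":[[0,0,0],[0,0,0],[0,0,0],[0,0,0],[0,0,0],[0,0,0]],"offset":[[-0.01,0.015,0],[-0.01,0.022,0],[-0.01,0.022,0],[-0.01,0.02,0],[-0.01,0.01,0],[0,0,0]],"gripper":[0.8,0.8,0.8,0.8,0.8,0.8]}' 
python3 look.py 12 dial_grip
```

```text
t: 20.98
position: [0.4842, -0.2175, 0.2622]
tool_rot: [-0.0, 0.981, 0.192, -0.0]
contact_force: [0.6, 0.3, 0.3]
finger_gap: 0.0682
pos [ 0.4842 -0.2175  0.2622] yaw 22.128390372671078 q [ 0.19   0.624  0.32   1.602 -0.227  0.952  0.972] 20.975
dial_grip [316.7 193.6] 0.87 [ 0.4855 -0.2172  0.142 ]
```

```bash
python3 -m inch '{"rotation":[[0,0,0],[0,0,0],[0,0,0],[0,0,0],[0,0,0],[0,0,0],[0,0,0],[0,0,0],[0,0,0]],"offset":[[0.0009,0,0.015],[0,0,0.025],[0,0,0.025],[0,0,0.025],[0,0,0.02],[0,0,0.015],[0,0,0.01],[0,0,0.0055],[0,0,0]],"gripper":[0.8,0.8,0.8,0.8,0.8,0.8,0.8,0.8,0.8]}'
python3 look.py 13 dial_grip
```

```text
t: 22.2
position: [0.4858, -0.2161, 0.122]
tool_rot: [0.0, 0.981, 0.193, -0.0]
contact_force: [-0.1, 0.8, -0.4]
finger_gap: 0.0679
pos [ 0.4858 -0.2161  0.122 ] yaw 22.244050205011206 q [ 0.237  0.818  0.23   1.774 -0.306  0.585  1.041] 22.2
dial_grip [314.1 278.6] 0.73 [ 0.4858 -0.2161  0.142 ]
```

View pics/w13.png

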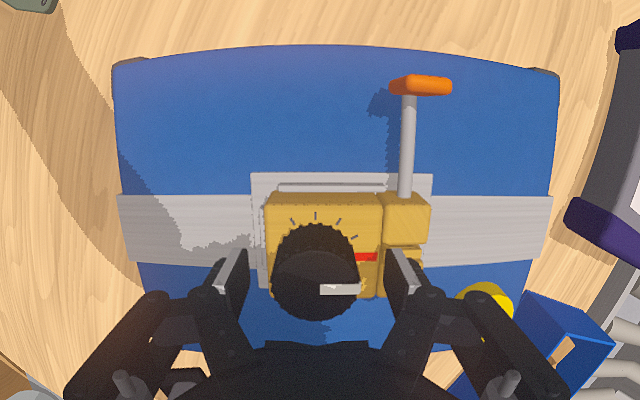

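The dial is between the pads, at about (316,275), with its white line parallel to the red. Closing at 100 N.

```bash
python3 -m inch '{"rotation":[[0,0,0],[0,0,0],[0,0,0],[0,0,0],[0,0,0],[0,0,0],[0,0,0],[0,0,0]],"offset":[[-0.0008,0.0006,0],[0,0,0],[0,0,0],[0,0,0],[0,0,0],[0,0,0],[0,0,0],[0,0,0]],"gripper":[0.5,0.4,0.3,0.25,0.25,0.25,0.25,0.25]}' 60
python3 -m inch '{"rotation":[[0,0,0],[0,0,0],[0,0,0]],"offset":[[0,0,0],[0,0,0],[0,0,0]],"gripper":[0.25,0.25,0.25]}' 100
```

```text
t: 23.3
position: [0.4854, -0.2172, 0.1225]
tool_rot: [0.0, 0.981, 0.193, 0.0]
contact_force: [-0.6, 0.8, 9.6]
finger_gap: 0.0357
t: 23.68
position: [0.4855, -0.2173, 0.1226]
tool_rot: [0.0, 0.981, 0.193, 0.0]
contact_force: [-1.4, 1.1, 12.4]
finger_gap: 0.0358
```

```bash
python3 -m inch '{"rotation":[[0,0,0],[0,0,0],[0,0,0],[0,0,0],[0,0,0],[0,0,0]],"offset":[[0,0,-0.002],[0,0,-0.003],[0,0,-0.003],[0,0,-0.003],[0,0,-0.001],[0,0,0]],"gripper":[0.25,0.25,0.25,0.25,0.25,0.25]}'
python3 look.py 14;python3 -c "
from h import *;s=r.get_state();print(s['contact_force'],s['wrist_torque'])"
```

```text
t: 24.42
position: [0.4852, -0.217, 0.134]
tool_rot: [-0.0, 0.981, 0.193, -0.0]
contact_force: [0.0, -0.4, -6.0]
finger_gap: 0.0357
pos [ 0.4852 -0.217   0.134 ] yaw 22.23309755213669 q [ 0.234  0.799  0.239  1.765 -0.299  0.614  1.037] 24.425
[-0.13568579  0.29472097 -5.59112038] [-0.06799968  0.08401873  0.0040194 ]
```

View pics/w14.png

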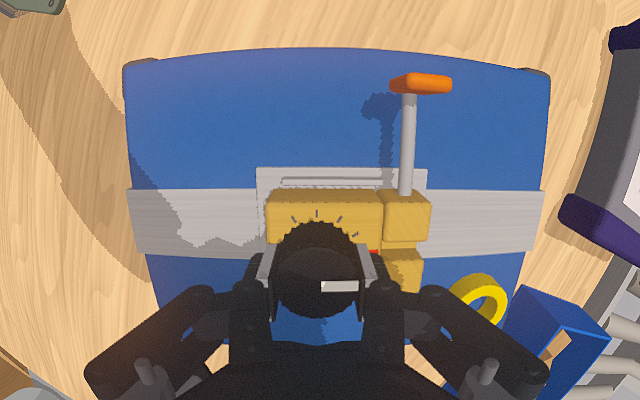

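It lifts cleanly: 5.6 N (about 0.57 kg), level. Continuing straight up.

```bash
python3 -m inch '{"rotation":[[0,0,0],[0,0,0],[0,0,0],[0,0,0],[0,0,0],[0,0,0],[0,0,0],[0,0,0]],"offset":[[0,0,-0.005],[0,0,-0.012],[0,0,-0.015],[0,0,-0.018],[0,0,-0.02],[0,0,-0.02],[0,0,-0.015],[0,0,-0.005]],"gripper":[0.25,0.25,0.25,0.25,0.25,0.25,0.25,0.25]}'
python3 look.py 15;python3 -c "
from h import *;s=r.get_state();print(s['contact_force'],s['wrist_torque']);im=cams.get_image('scene');cv2.imwrite('pics/s15.png',cv2.resize(im[130:330,150:450],None,fx=2.6,fy=2.6)[:,:,::-1])"
```

```text
t: 25.48
position: [0.4854, -0.2172, 0.2452]
tool_rot: [0.0, 0.981, 0.193, 0.001]
contact_force: [0.3, 0.4, -5.6]
finger_gap: 0.0358
pos [ 0.4854 -0.2172  0.2452] yaw 22.22763929860788 q [ 0.193  0.645  0.313  1.629 -0.238  0.904  0.982] 25.475
[-0.47654345  0.01785211 -5.29931281] [-0.04734082 -0.03750674 -0.04242053]
```

View pics/w15.png

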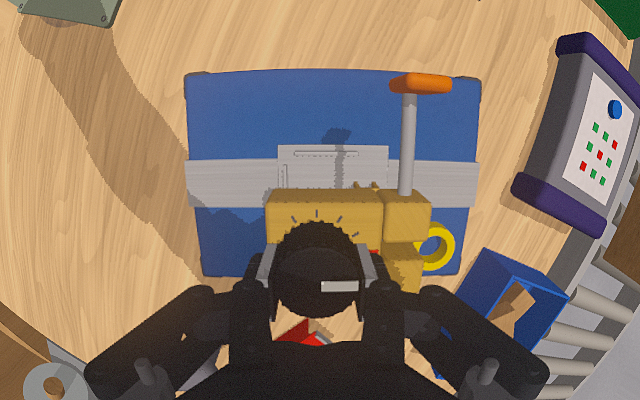

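View pics/s15.png

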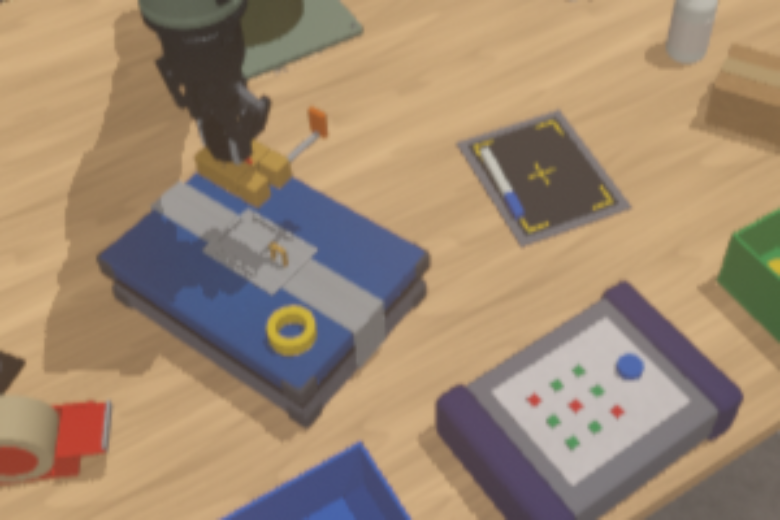

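The lock is clear of the hasp and the tape roll hasn't moved. Carrying it toward the mat at height.

```bash
python3 -m inch '{"rotation":[[0,0,0],[0,0,0],[0,0,0],[0,0,0],[0,0,0],[0,0,0],[0,0,0],[0,0,0],[0,0,0],[0,0,0]],"offset":[[0.005,-0.01,0],[0.01,-0.02,0],[0.012,-0.027,0],[0.014,-0.03,0],[0.014,-0.03,0],[0.014,-0.03,0],[0.014,-0.03,0],[0.012,-0.027,0],[0.01,-0.02,0],[0.005,-0.01,0]],"gripper":[0.25,0.25,0.25,0.25,0.25,0.25,0.25,0.25,0.25,0.25]}'
python3 look.py 16 mat_center
python3 - <<'E'
from h import *
o=finder.outline_of('wrist','mat_center'); print(len(o))
for n in('top','scene'):
    cams.get_image(n)
    for m in finder.mark_of(n,'mat_center')[:1]: print(n,m,onz(n,m['at'],.003))
E
```

```text
t: 26.82
position: [0.4982, 0.0428, 0.2435]
tool_rot: [-0.0, 0.981, 0.194, -0.0]
contact_force: [-0.7, -1.1, -5.5]
finger_gap: 0.036
pos [0.4982 0.0428 0.2435] yaw 22.328336859097956 q [-0.352  0.607  0.362  1.739 -0.274  0.846  0.524] 26.825
mat_center [373.   70.8] 0.77 [0.517  0.1817 0.003 ]
1
top {'at': [269.5, 206.9], 'confidence': 0.84} [0.51190976 0.18896712 0.003     ]
scene {'at': [358.9, 197.5], 'confidence': 0.91} [0.52025181 0.18422354 0.003     ]
```

View pics/w16.png

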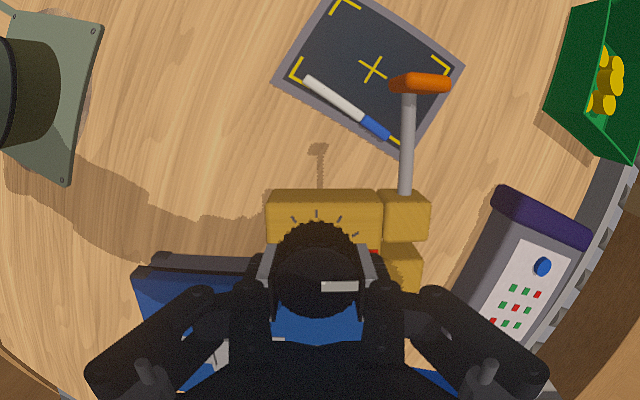

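The mat cross shows at (373,69), giving a mat centre of about (0.517,0.181). I'll shift so the lock body is centred there, then go down.

```bash
python3 -m inch '{"rotation":[[0,0,0],[0,0,0],[0,0,0],[0,0,0],[0,0,0],[0,0,0],[0,0,0]],"offset":[[0.005,-0.012,0],[0.01,-0.022,0],[0.01,-0.025,0],[0.01,-0.025,0],[0.01,-0.022,0],[0.008,-0.0146,0],[0,0,0]],"gripper":[0.25,0.25,0.25,0.25,0.25,0.25,0.25]}'
python3 -m inch '{"rotation":[[0,0,0],[0,0,0],[0,0,0],[0,0,0],[0,0,0],[0,0,0],[0,0,0],[0,0,0],[0,0,0],[0,0,0]],"offset":[[0,0,0.008],[0,0,0.015],[0,0,0.02],[0,0,0.02],[0,0,0.02],[0,0,0.017],[0,0,0.01],[0,0,0.006],[0,0,0.002],[0,0,0]],"gripper":[0.25,0.25,0.25,0.25,0.25,0.25,0.25,0.25,0.25,0.25]}'
python3 look.py 17 lock_center
python3 - <<'E'
from h import *
im=cams.get_image('scene');cv2.imwrite('pics/s17.png',cv2.resize(im[100:260,230:470],None,fx=3.2,fy=3.2,interpolation=cv2.INTER_CUBIC)[:,:,::-1])
im=cams.get_image('top');cv2.imwrite('pics/t17.png',cv2.resize(im[120:280,190:440],None,fx=3.1,fy=3.1,interpolation=cv2.INTER_CUBIC)[:,:,::-1])
E
```

```text
t: 28.05
position: [0.5019, 0.174, 0.2437]
tool_rot: [-0.0, 0.981, 0.194, -0.0]
contact_force: [0.8, -0.8, -7.8]
finger_gap: 0.0357
t: 29.3
position: [0.5021, 0.1728, 0.1261]
tool_rot: [0.0, 0.981, 0.193, 0.0]
contact_force: [-0.1, -0.4, -6.3]
finger_gap: 0.036
pos [0.5021 0.1728 0.1261] yaw 22.23021520857179 q [-0.546  0.818  0.293  1.775 -0.38   0.605  0.363] 29.3
lock_center [345.9 243.1] 0.6 [0.5195 0.1783 0.105 ]
```

View pics/w17.png

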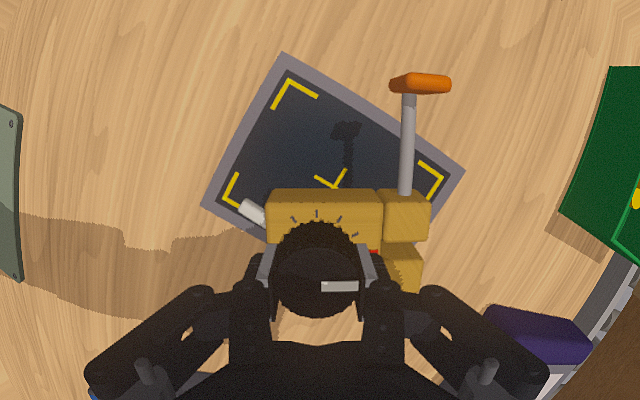

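View pics/s17.png

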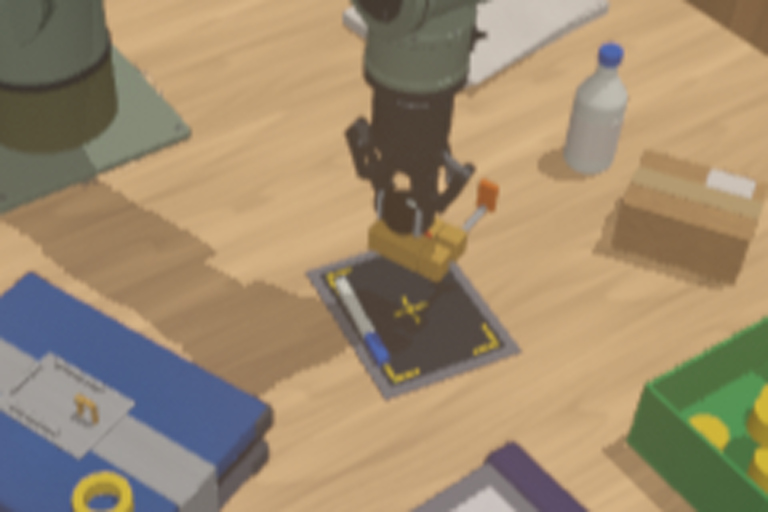

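View pics/t17.png

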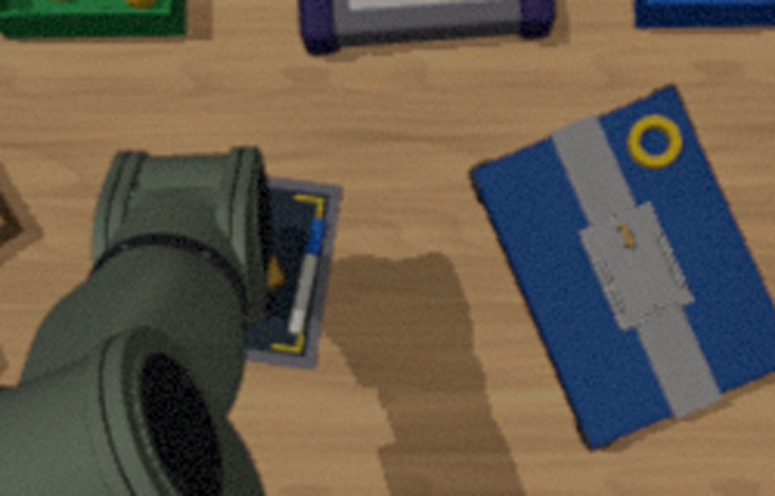

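Run:
```python
from h import *
c=cams.calibration('wrist'); s=r.get_state();T=toolaxes()
for p in [(333,186),(335,184)]: print('cross',onz('wrist',p,.003,c))
print('lock ctr', s['position']+T@np.array([.017,0,.0175]), 'vel',np.abs(s['joint_velocities']).max())
X=s['position']+T@np.array([.017,0,0.0175]); print(proj('wrist',(.517,.181,.003),c))
for nm,z,pp in(('corner tl',.105+.02,(267,190)),('tr',.125,(430,205))): print(nm,onz('wrist',pp,s['position'][2]-.002,c), )
# body top corners predicted if level
for x,y in((-43,28),(43,28)): print(proj('wrist',s['position']+T@np.array([(x+17)/1e3,-y/1e3,.0025]),c))
```

```text
cross [0.51455491 0.18432417 0.003     ]
cross [0.51547846 0.18667395 0.003     ]
lock ctr [0.51782845 0.1792756  0.10867439] vel 0.0025835682351186212
[334.07015863 190.36310788]
corner tl [0.4674371  0.19736575 0.12416747]
tr [0.54623393 0.22108643 0.12416747]
[261.53012698 204.99525778]
[431.26417686 204.61467332]
```

The lock's far edge and handle sit at the same pixels as when it lay flat, so it is level and hasn't slipped. I'll shift 2 mm toward the cross, settle and do a final check.

```bash
python3 -m inch '{"rotation":[[0,0,0],[0,0,0],[0,0,0],[0,0,0],[0,0,0],[0,0,0]],"offset":[[0,-0.002,0],[0,0,0],[0,0,0],[0,0,0],[0,0,0],[0,0,0]],"gripper":[0.25,0.25,0.25,0.25,0.25,0.25]}'
python3 - <<'E'
from h import *
s=r.get_state();T=toolaxes();print(s['t'],s['position']+T@np.array([.017,0,.0175]),T[:,2],s['contact_force'],np.abs(s['joint_velocities']).max(),s['finger_gap'])
im=cams.get_image('wrist');cv2.imwrite('pics/w18.png',im[:,:,::-1])
print(r.sign_off())
E
```

```text
t: 30.25
position: [0.5012, 0.1746, 0.1259]
tool_rot: [0.0, 0.981, 0.193, -0.0]
contact_force: [0.5, 0.2, -6.0]
finger_gap: 0.0355
30.25 [0.51695581 0.18104575 0.10839126] [-8.35848790e-06 -1.45668435e-04 -9.99999989e-01] [ 0.51916805  0.15462763 -5.96274769] 0.0017541266355776044 0.03552922044331177
the job is handed in; nothing more can be done
None
```

View pics/w18.png

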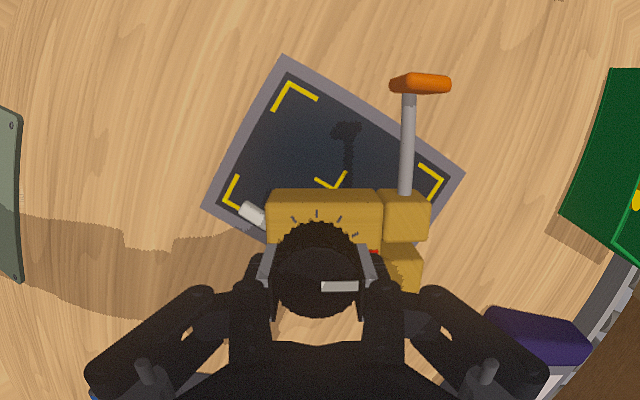

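The lock is open and off the hasp, and I handed the job in at 30 s with the gripper still holding it over the mat. I turned the dial clockwise four clicks to the red line. Then I pulled the shackle until the force climbed to about 9 N at its stop, and lifted the lock by the dial with a 100 N grip.

**Last checks:**
- **Position:** the lock's centre, worked out from the arm's pose, is at (0.517, 0.181, 0.108). That is about 10.5 cm above the mat, with the underside about 9 cm above it.
- **Stability:** it is level and still, carrying about 6 N. The last picture shows the shackle still out.
- **Other things:** in the pictures the tape roll and marker look to be where they were. Late in the job I didn't look closely at the tape gun and scanner, but no move went near them.

**Disagreements:**
- **Mat centre:** the estimates differed by 3 to 8 mm between cameras. The top camera was worst, because the arm blocked its view late on.
- **Shackle travel:** my reading was 33 mm against the nominal 30 mm, which I put down to arm give and slight slip.

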